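Probe the bore of a housing and lock the depth gauge

TASK

Two bench depth gauges stand on the worktop. Use the one that has the square aluminium housing with the round bore under its probe: push its probe down by the black knob until the tip touches the bottom of the bore, and only then fold its lock lever fully down, leaving the probe on the bottom. Leave the housing where it lies and leave the other gauge alone.

Things in the scene. Friction and masses are not known exactly. Their poses are not given: they have to be found in the camera images.
- gauge: the gauge to use, fixed to the worktop; origin under the probe rod, on the worktop. x: from the rod to the column (78 mm away), so the lock lever points along -x; z up. Base plate 160 x 100 x 12 mm. The arm's top is 124 mm above the worktop (a 30 mm steel collar round the rod reaches 128 mm), the column is no taller
- probe_knob (a point): centre of the black knob (upright cylinder, 24 mm diameter, 30 mm tall) on top of that gauge's probe, a steel rod 8 mm thick sliding straight up and down through the arm; the tip is 137 mm below this point, which stands 164 mm above the worktop when the tip is on the bottom of the bore. Axes as the gauge's
- probe (a joint): how far that probe is down, in m: 0 fully up; the tip meets the bottom of the bore at about 0.065 (slide ends at 0.072). A sliding friction of 2.5 N holds the probe where it is left
- lock_pad (a point): centre of the black thumb pad (34 x 22 x 9 mm) of that gauge's 85 mm lock lever, 68 mm from its hinge. The hinge lies across the gauge, 34 mm from the rod on the -x side, 116 mm above the worktop. Unlocked the lever slants up towards -x, 38 to 45 degrees above level; pressed down from above it folds level
- lock (a joint): angle of that lever in rad: 0 up (unlocked), 0.785 folded level against its stop (locked). A friction of 0.08 N m keeps it where it is left
- bore_floor (a point): centre of the bottom of the blind round bore in the square aluminium housing (76 x 76 x 50 mm, loose, about 0.9 kg) lying on the base plate under the probe; bore 40 mm wide, 35 mm deep, its bottom 27 mm above the worktop; z up. The probe stands over the bore, up to 8 mm off its centre
- spare_probe_knob (a point): centre of the probe knob of the other gauge, of the same make, which has a grey crimping die under its probe: not to be moved
- spare_lock_pad (a point): centre of the thumb pad of the other gauge's lever: not to be moved
Things that resemble listed ones, but are neither listed nor needed, are in the scene too. What is shaped like the gauge but orange is not meant.

How it is judged:
On the way, in this order (a step that is already met when the one before it is completed fails the run):
1. the probe is down on the bottom of the bore while the lock lever is still up (value of joint probe above 0.062 m and z of probe_knob in the frame of bore_floor below 0.14 m and horizontal distance between probe_knob and bore_floor below 0.018 m and value of joint lock below 0.3 rad), for 0.2 s.
2. the lever is folded down with the probe still on the bottom (z of probe_knob in the frame of bore_floor below 0.14 m and value of joint lock above 0.65 rad), for 0.2 s.
At the end, for the whole second after the job is handed in: the probe's tip is on the bottom of the housing's bore (within 3 mm), the lock lever of the same gauge is folded down to within 0.135 rad (about 8 degrees) of level, and the probe is at rest (all of step 2 and horizontal distance between probe_knob and bore_floor below 0.018 m and velocity of joint probe below 0.01 m/s); the robot touches nothing.
It fails at once if the other gauge's probe or lever is moved by more than 10 mm (distance of any of spare_probe_knob, spare_lock_pad from where it was at the start of the episode above 0.01 m).
It fails at once if the housing is shifted by more than 10 mm (distance of bore_floor from where it was at the start of the episode above 0.01 m).
It also fails if it takes over 35 s, if anything falls off the work surface, if the arm or the gripper's body presses on something with over 40 N, if the wrist force passes 120 N, or if a joint passes its speed limit or range.

ROBOT

A 7-joint arm with a two-finger parallel gripper is mounted at the origin on a cart in front of the work surface, level with it; the furniture and walls round the work are solid. World frame = base frame: x ahead of the robot, y to its left, z up, the work surface at z = 0. Lengths are in m, angles in rad, forces in N, time in s.
With the tool pointing down it reaches from about 0.35 to 0.9 m from the base axis. Payload 7.2 kg.
Tool frame: the origin (TCP) lies midway between the tips of the shut fingers; the grasp point (between the pads) lies 19 mm behind it; z points along the fingers, y is the line along which they close (so a half turn about z gives the same grasp; the last joint's range is limited). The gripper opens to 85 mm and grips with 20 to 120 N. Pads are 22 mm wide; open, the fingers measure 114 mm over their backs; the gripper's body (76 mm by 85 mm) begins 54 mm behind the grasp point. The pads swing forward as they close: fully open they stand 13 mm farther back than shut.
Start: joints at [-1.315, 0.411, -0.013, 1.596, 0.006, 1.134, -0.082], TCP at [0.199, 0.593, 0.231] pointing down, gripper open.
Joint ranges: [-2.95, 2.95], [-0.29, 1.99], [-1.47, 1.44], [0.14, 2.54], [-1.03, 4.17], [0.13, 1.85], [-2.86, 2.86]. Speed limits (rad/s): [2.39, 2.39, 3.01, 3.01, 3.14, 3.14, 3.14].

INTERFACE

Orientations are given as a unit quaternion [w, x, y, z].
In Python, from rig import r gives the robot as it stands.
- The arm moves only by the tool servo_tool, never from a script. Its argument "deltas" is a list of rows, each a list of 7 numbers: the shift along the tool's x, y, z each as a share of 300 mm, from -1 to 1, then the turn, a rotation vector about the tool's x, y, z each as a share of 360 degrees, from -1 to 1, then the gripper command: -1 is shut, 1 is fully open, values between are in proportion. In form: [[tx, ty, tz, ax, ay, az, claw], ...]. A call has 1 to 20 rows; each row is the pose to reach, as a shift and turn from the pose commanded when the call began, along the tool's axes at that moment, turning the shorter way round; what a row does not reach only later rows make up. A row lasts 1/8 s, in which the tool goes at most 62.5 mm and 10.7 degrees, less where a joint would pass 70% of its speed; a pose out of reach is approached as far as the arm can. A call with a number of a shift or a turn outside -1 to 1 is refused whole. A call with a gripper value outside its range is refused whole. The fingers move at their own pace and stop on an object; "force" is the grip in N (left out, the last holds). Time passes only in rows, so rows that repeat a pose let the fingers close. It gives the time, the measured TCP pose, the force, the opening and the grip force at its end, in the units of the state.
- r.read_state(): the state, without advancing time (a new reading comes with each control period).
- r.capture(name): name is "scene" or "side" or "wrist"; returns the picture (384x512x3 uint8, red, green, blue); there is no depth.
- r.camera_params(name): a dict with "fovy" (degrees; the focal length in pixels is half the picture's height over the tangent of half this angle, whatever the lens; pixels are square), "cx", "cy" (the principal point, pixels), "origin" and "rotation" of the camera in the world. Camera axes: x right, y down, z forward; pixel columns grow to the right and rows downward; lengths in m; the calibration is good to about 2 mm. A picture is of the moment at which its call begins: read the wrist's pose just before it. camera_params takes no time and is no camera call; for the wrist camera it gives the pose at the moment of the call.
- r.close_job(): hands the job in; it is judged then, once.
Trained networks look in the newest picture that a camera, given by its name, has taken for a name from the list of things; names that differ only in an ending like _2 or _b are one class to them, and where a whole thing is asked for, a point or a joint stands for the part that bears it (a point fixed in the world has none). Each returns a list of dicts, best first, with "score" (0 to 1); they miss things now and then, are a little off and sometimes report something else, mostly with a low value. They report only what shows in the picture. A call takes as long as a camera call. They do not tell look-alikes from the thing itself.
- r.spot_in(camera, name): "at" ([column, row] in pixels, amid what is visible of it).
The state is a dict: "time_s": time; "q": joint angles; "qd": joint speeds; "effort": joint torques, N m; "position": TCP position; "tool_rot": TCP orientation; "wrist_force": force on the tool from outside, world axes, zero at the start; "ft_torque": the same for the moment, N m; "grip_width": finger opening in m; "finger_force": force on a finger pad.
Only numpy, scipy, OpenCV 4.12 (cv2) and the standard library are available. Lean on these libraries where they do the work, as an engineer would, in place of code of your own. Each camera call takes 0.05 s, during which the arm holds its last target. There are 200 camera calls.

## Working session

There is one attempt and no reset: what is moved stays moved. The work goes in short steps, Python scripts to look and compute and a tool call to move; the robot and the scene stay as the last step left them, time stands still between calls to the robot, and variables do not carry over. Pictures are saved under pics/ and viewed, at most 10 in all, crops included, and the job is handed in when it is done.

Besides the shell and the picture viewer there is one more tool, called by a JSON object that holds its "fn" and its "kwargs", one argument or row to a line. servo_tool: Moves the arm, as the interface text tells. Its arguments: {"type":"object","properties":{"deltas":{"type":"array"},"force":{"type":"number"}},"required":["deltas"]}

```bash
mkdir -p pics; cat > h.py <<'E'
import numpy as np,cv2,json
from rig import r
def cam(n):
    p=r.camera_params(n); f=192/np.tan(np.radians(p['fovy'])/2)
    return f,p['cx'],p['cy'],np.array(p['origin']),np.array(p['rotation'])
def proj(n,P,c=None):
    f,cx,cy,o,R=c or cam(n); v=(np.atleast_2d(P)-o)@R
    return np.c_[cx+f*v[:,0]/v[:,2],cy+f*v[:,1]/v[:,2]]
def ray(n,uv,c=None):
    f,cx,cy,o,R=c or cam(n); d=R@np.array([(uv[0]-cx)/f,(uv[1]-cy)/f,1]); return o,d/np.linalg.norm(d)
def atz(n,uv,z):
    o,d=ray(n,uv); return o+d*(z-o[2])/d[2]
E
python3 - <<'E'
from h import *
a=r.capture('scene');b=r.capture('side')
cv2.imwrite('pics/scene.png',cv2.resize(a[:,:,::-1],(800,600)));cv2.imwrite('pics/side.png',cv2.resize(b[:,:,::-1],(800,600)))
np.save('a.npy',a);np.save('b.npy',b)
for n in ('scene','side'):
    c=cam(n);print(n,c[0],c[3].round(3),c[4].round(2).tolist())
    for t in ('probe_knob','lock_pad','bore_floor'):
        print(n,t,[(np.round(x['at']).tolist(),round(x['score'],2)) for x in r.spot_in(n,t)])
E
```

```text
scene 356.0451359129709 [ 0.091 -0.467  0.995] [-0.32, 0.88, -0.33, 0.12]
scene probe_knob [([218.0, 96.0], 0.64), ([233.0, 151.0], 0.4)]
scene lock_pad [([240.0, 171.0], 0.59)]
scene bore_floor [([236.0, 186.0], 0.76)]
side 388.8511651394051 [ 0.434 -0.982  0.6  ] [-0.56, 0.83, -0.06, 0.03]
side probe_knob []
side lock_pad [([229.0, 182.0], 0.39)]
side bore_floor [([254.0, 213.0], 0.92)]
```

View pics/scene.png

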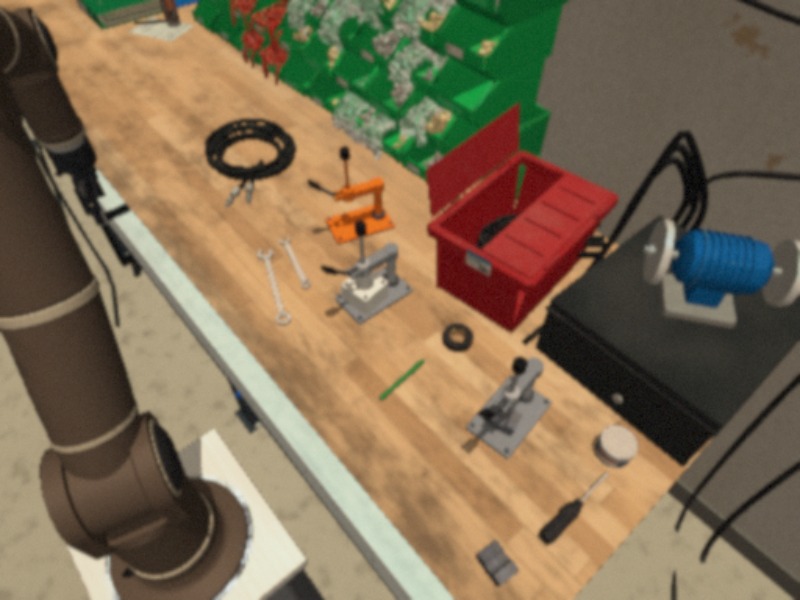

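View pics/side.png

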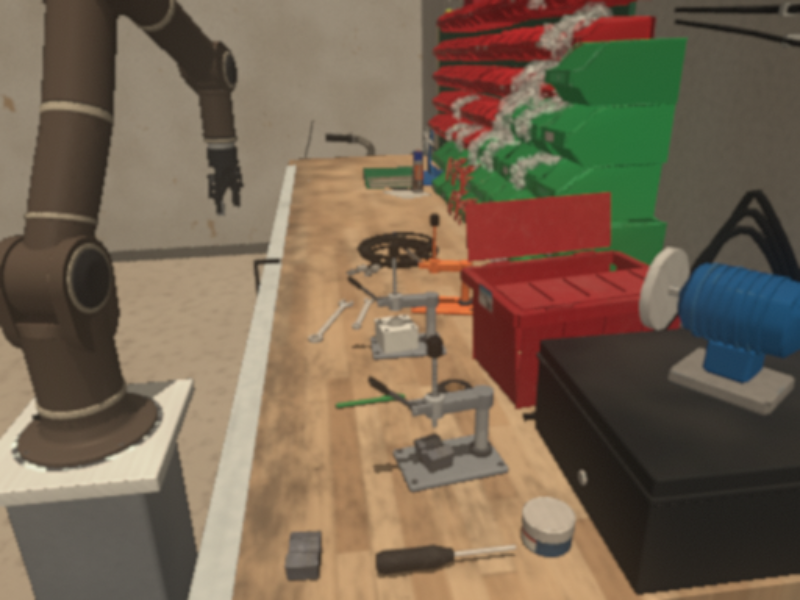

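The scene image has three candidates: an orange gauge (knob at 345,155), a grey gauge with a pale square housing (knob at 360,228; side view 397,330), and a grey gauge with a dark die (knob at 518,365). The middle one fits, because it is grey and has the light square block under its probe. I'll confirm that in one enlarged crop.

```bash
python3 - <<'E'
from h import *
a=np.load('a.npy')[130:215,195:275];b=np.load('b.npy')[140:235,215:295]
A=cv2.resize(a,(400,425),interpolation=cv2.INTER_CUBIC);B=cv2.resize(b,(400,475),interpolation=cv2.INTER_CUBIC)
o=np.zeros((475,800,3),np.uint8);o[:425,:400]=A;o[:,400:]=B
cv2.imwrite('pics/crop.png',o[:,:,::-1])
E
```

```text
(no output)
```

View pics/crop.png

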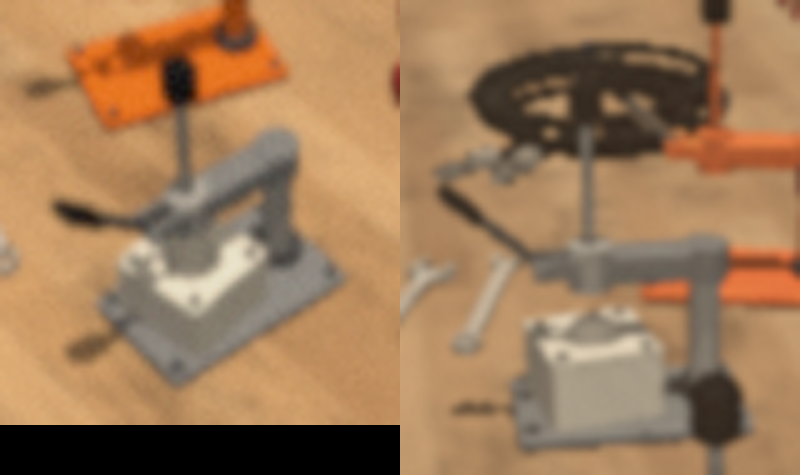

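The crop confirms it: a grey gauge with a pale square housing and a round bore under the probe. Knob at (178,82), pad at (85,216), and the side-view knob at (587,103) in front of the cable coil. Next I fit the pose.

```bash
cat > fit.py <<'E'
from h import *
from scipy.optimize import least_squares
S=lambda x,y:(x/5+195,y/5+130)
D=lambda x,y:((x-400)/5+215,y/5+140)
cs={n:cam(n) for n in('scene','side')}
def res(p):
    x,y,yaw,x0,th,kz=p; R=np.array([[np.cos(yaw),-np.sin(yaw)],[np.sin(yaw),np.cos(yaw)]])
    pad=(-.034-.068*np.cos(th),0,.116+.068*np.sin(th))
    L=[('scene',(0,0,kz),S(178,82)),('side',(0,0,kz),D(587,103)),('scene',pad,S(85,216)),('side',pad,D(462,208)),
     ('side',(0,0,.128),D(587,243)),('scene',(0,0,.128),S(183,193)),
     ('scene',(x0,.05,.012),S(100,306)),('scene',(x0,-.05,.006),S(182,380)),('scene',(x0+.16,-.05,.006),S(343,277)),('side',(x0,-.05,0),D(518,445))]
    out=[]
    for n,P,uv in L:
        P=np.array(P);w=np.r_[R@P[:2]+[x,y],P[2]]; out+=list(proj(n,w,cs[n])[0]-uv)
    return np.array(out)
s=min((least_squares(res,[.5,.2,y0,-.05,.7,.229],loss='soft_l1') for y0 in(-1.5,-.7,0,.7)),key=lambda s:s.cost)
print(s.x.round(4),s.cost);print(res(s.x).reshape(-1,2).round(1).tolist())
st=r.read_state();print(st['position'],st['tool_rot'],st['q'],st['time_s'])
E
python3 fit.py
```

```text
Traceback (most recent call last):
  File "fit.py", line 16, in <module>
    s=min((least_squares(res,[.5,.2,y0,-.05,.7,.229],loss='soft_l1') for y0 in(-1.5,-.7,0,.7)),key=lambda s:s.cost)
  File "fit.py", line 16, in <genexpr>
    s=min((least_squares(res,[.5,.2,y0,-.05,.7,.229],loss='soft_l1') for y0 in(-1.5,-.7,0,.7)),key=lambda s:s.cost)
           ~~~~~~~~~~~~~^^^^^^^^^^^^^^^^^^^^^^^^^^^^^^^^^^^^^^^^^^^^
  File "fit.py", line 14, in res
    P=np.array(P);w=np.r_[R@P[:2]+[x,y],P[2]]; out+=list(proj(n,w,cs[n])[0]-uv)
                                                         ~~~~^^^^^^^^^^^
  File "h.py", line 7, in proj
    f,cx,cy,o,R=c or cam(n); v=(np.atleast_2d(P)-o)@R
                               ~~~~~~~~~~~~~~~~~~~~^~
ValueError: matmul: Input operand 1 has a mismatch in its core dimension 0, with gufunc signature (n?,k),(k,m?)->(n?,m?) (size 4 is different from 3)
```

```bash
sed -i "s/np.array(p\['rotation'\])$/Rot.from_quat(p['rotation'],scalar_first=True).as_matrix()/; s/^from rig/from scipy.spatial.transform import Rotation as Rot\nfrom rig/" h.py; python3 fit.py
```

```text
[ 0.577   0.2155  0.0288 -0.0558  0.7501  0.226 ] 5.485536572117994
[[0.3, 0.1], [-0.5, -0.1], [-0.2, 0.1], [-0.4, -0.7], [0.2, 0.1], [0.8, -0.5], [-1.8, -0.8], [-0.4, 1.7], [0.7, -0.8], [0.6, 2.3]]
[0.19882942 0.59247514 0.23119398] [-1.11357842e-05  1.61183516e-01  9.86924448e-01 -8.37692223e-05] [-1.31522786  0.41120624 -0.01271073  1.59629073  0.00559686  1.13430009
 -0.08222929] 0.4
```

The fit puts the gauge at (0.577, 0.2155) with yaw about 1.7°, probe fully up and lever about 43° up. I'll raise the arm, shut the fingers and head over.

{"fn": "servo_tool", "kwargs": {
  "deltas": [
    [0,0,-0.33,0,0,0,-1],
    [0,0,-0.33,0,0,0,-1],
    [-0.8,-0.4,-0.33,0,0,-0.056,-1],
    [-0.8,-0.4,-0.33,0,0,-0.056,-1],
    [-0.8,-0.4,-0.33,0,0,-0.056,-1],
    [-0.8,-0.4,-0.33,0,0,-0.056,-1],
    [-0.8,-0.4,-0.33,0,0,-0.056,-1],
    [-0.8,-0.4,-0.33,0,0,-0.056,-1]
  ]
}}

```text
time_s: 1.4
position: [0.3889, 0.4017, 0.3305]
tool_rot: [0.0, -0.013, 1.0, 0.0]
wrist_force: [-0.2, 0.6, 0.8]
grip_width: -0.0001
finger_force: 0.0
```

```bash
cat > go.py <<'E'
from h import *
import sys
# delta from current pose to a world point, in tool shares; yaw change to gauge y
st=r.read_state();R=Rot.from_quat(st['tool_rot'],scalar_first=True)
Rg=Rot.from_euler('z',.0288)*Rot.from_matrix(np.diag([-1.,1,-1]))
d=R.inv().apply(np.array([float(v) for v in sys.argv[1:4]])-st['position'])/.3
print('shift',d.round(3),'turn',((R.inv()*Rg).as_rotvec()/2/np.pi).round(4),st['position'].round(4),st['wrist_force'].round(1),st['time_s'])
E
python3 go.py .577 .2155 .31
```

```text
shift [-0.611 -0.637  0.068] turn [ 0.0001  0.     -0.0005] [0.3889 0.4017 0.3305] [-0.2  0.6  0.8] 1.4
```

{"fn": "servo_tool", "kwargs": {
  "deltas": [
    [-0.61,-0.64,0.07,0,0,0,-1],
    [-0.61,-0.64,0.07,0,0,0,-1],
    [-0.61,-0.64,0.07,0,0,0,-1],
    [-0.61,-0.64,0.07,0,0,0,-1],
    [-0.61,-0.64,0.07,0,0,0,-1],
    [-0.61,-0.64,0.07,0,0,0,-1]
  ]
}}

```text
time_s: 2.15
position: [0.5761, 0.2172, 0.3086]
tool_rot: [-0.001, -0.014, 1.0, 0.0]
wrist_force: [-1.1, 0.7, 0.2]
grip_width: 0.0001
finger_force: 0.0
```

```bash
python3 - <<'E'
from h import *
w=r.capture('wrist');c=cam('wrist')
st=r.read_state();print(st['position'].round(4),c[3].round(3))
print('pred knob',proj('wrist',[.577,.2155,.229],c),'tip',proj('wrist',st['position'],c))
for t in('probe_knob','lock_pad'):print(t,[(np.round(x['at']).tolist(),round(x['score'],2)) for x in r.spot_in('wrist',t)])
s=r.capture('side')[130:240,205:300]
o=np.zeros((450,800,3),np.uint8);o[:384,:512]=w;o[:333,512:]=cv2.resize(s,(288,333),interpolation=cv2.INTER_CUBIC)
cv2.imwrite('pics/w1.png',o[:,:,::-1])
E
```

```text
[0.5753 0.2184 0.3089] [0.503 0.217 0.451]
pred knob [[252.94655879 197.67608394]] tip [[256.3937076  242.81663133]]
probe_knob [([259.0, 195.0], 0.88), ([490.0, 324.0], 0.87)]
lock_pad [([262.0, 94.0], 0.92), ([485.0, 234.0], 0.57)]
```

View pics/w1.png

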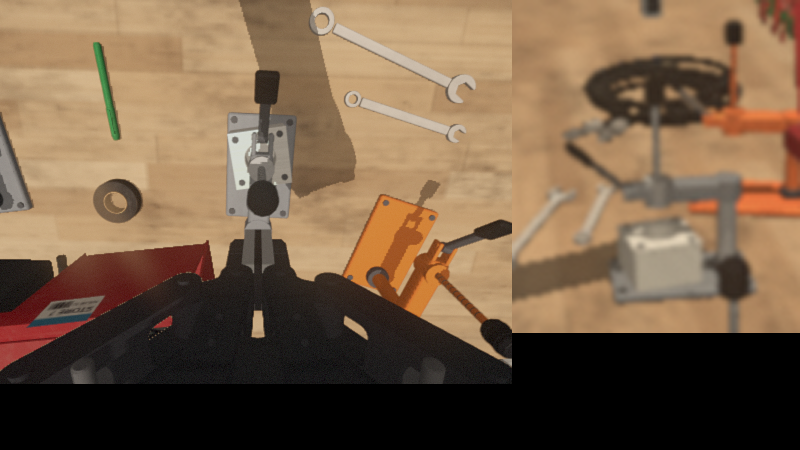

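The wrist view shows the knob at about (262,198) and the lock pad at (266,87). The orange gauge is on the right at y above 0.3, clear of the tool. I'll correct the position from this view.

```bash
python3 - <<'E'
from h import *
print(cam('wrist')[0],atz('wrist',(262,198),.229),atz('wrist',(266,87),.164),atz('wrist',(260,195),.229))
# plate corners top
for c in((228,114),(296,116),(228,216),(288,216)):print(atz('wrist',c,.012))
E
python3 go.py .576 .220 .255
```

```text
298.48849373125745 [0.57712435 0.22267017 0.229     ] [0.49216009 0.22422635 0.164     ] [0.5747005  0.22101629 0.229     ]
[0.52465525 0.17543241 0.012     ]
[0.52434473 0.27272256 0.012     ]
[0.68116287 0.17591736 0.012     ]
[0.67818098 0.27069425 0.012     ]
shift [-0.003  0.005  0.182] turn [ 0.0002 -0.0001  0.0005] [0.5751 0.2185 0.3094] [ 0.7  0.6 -0.1] 2.35
```

{"fn": "servo_tool", "kwargs": {
  "deltas": [
    [-0.005,0.01,0.1,0,0,0,-1],
    [-0.005,0.01,0.16,0,0,0,-1],
    [-0.005,0.01,0.18,0,0,0,-1],
    [-0.005,0.01,0.2,0,0,0,-1],
    [-0.005,0.01,0.22,0,0,0,-1],
    [-0.005,0.01,0.24,0,0,0,-1],
    [-0.005,0.01,0.26,0,0,0,-1],
    [-0.005,0.01,0.28,0,0,0,-1]
  ]
}}

```text
time_s: 3.35
position: [0.5783, 0.2187, 0.2252]
tool_rot: [0.0, -0.014, 1.0, 0.0]
wrist_force: [0.1, 0.5, 1.9]
grip_width: 0.0003
finger_force: 1.0
```

```bash
python3 - <<'E'
from h import *
w=r.capture('wrist')
s=r.capture('side')[130:240,205:300]
o=np.zeros((450,800,3),np.uint8);o[:384,:512]=w;o[:333,512:]=cv2.resize(s,(288,333),interpolation=cv2.INTER_CUBIC)
cv2.imwrite('pics/w2.png',o[:,:,::-1])
E
python3 go.py .576 .2215 .181
```

```text
shift [0.005 0.01  0.145] turn [-0.0001 -0.0001 -0.0001] [0.5777 0.2185 0.2245] [-0.3  0.7  0.6] 3.45
```

View pics/w2.png

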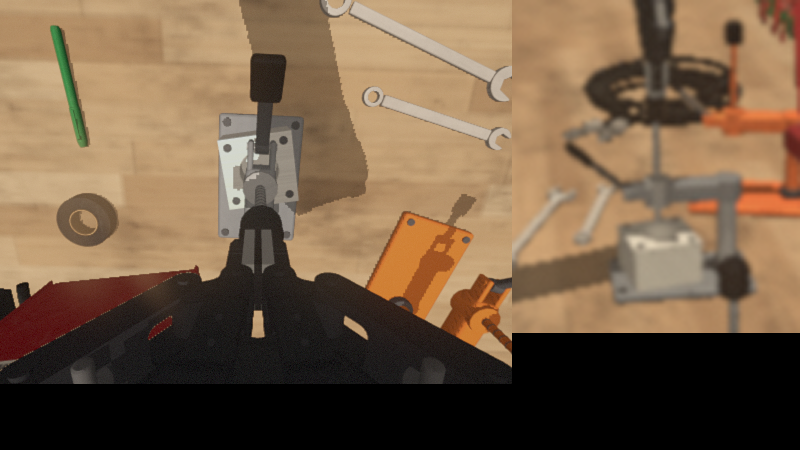

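The fingertips (257,235) rest on the knob (261,220) and the probe is going down. I'll carry on to just above the bottom, then slowly.

{"fn": "servo_tool", "kwargs": {
  "deltas": [
    [0,0,0.03,0,0,0,-1],
    [0,0,0.06,0,0,0,-1],
    [0,0,0.09,0,0,0,-1],
    [0,0,0.12,0,0,0,-1],
    [0,0,0.135,0,0,0,-1],
    [0,0,0.143,0,0,0,-1],
    [0,0,0.15,0,0,0,-1],
    [0,0,0.153,0,0,0,-1]
  ]
}}

```text
time_s: 4.45
position: [0.5778, 0.2186, 0.1794]
tool_rot: [-0.0, -0.014, 1.0, -0.0]
wrist_force: [-0.1, 0.0, 1.5]
grip_width: -0.0002
finger_force: 0.9
```

Still no bottom force; I'll press in small steps.

{"fn": "servo_tool", "kwargs": {
  "deltas": [
    [0,0,0.004,0,0,0,-1],
    [0,0,0.007,0,0,0,-1],
    [0,0,0.01,0,0,0,-1]
  ]
}}

```text
time_s: 4.82
position: [0.5779, 0.2187, 0.1782]
tool_rot: [0.0, -0.014, 1.0, 0.0]
wrist_force: [-5.7, -2.4, 17.9]
grip_width: 0.0002
finger_force: 9.0
```

The probe has bottomed: z is 0.178 and the force has risen to 18 N. I'll hold briefly, then retract and take one look.

{"fn": "servo_tool", "kwargs": {
  "deltas": [
    [0,0,0,0,0,0,-1],
    [0,0,0,0,0,0,-1],
    [0,0,-0.08,0,0,0,-1],
    [0,0,-0.2,0,0,0,-1],
    [0,0,-0.2,0,0,0,-1],
    [0,0,-0.2,0,0,0,-1]
  ]
}}

```text
time_s: 5.58
position: [0.5775, 0.2186, 0.2358]
tool_rot: [-0.0, -0.014, 1.0, -0.0]
wrist_force: [-1.1, -0.1, -1.3]
grip_width: -0.0
finger_force: 0.0
```

```bash
python3 - <<'E'
from h import *
w=r.capture('wrist');c=cam('wrist')
print('pred knob top c',proj('wrist',[.577,.2225,.164],c))
for t in('probe_knob','lock_pad'):
  for x in r.spot_in('wrist',t)[:2]:print(t,np.round(x['at']),round(x['score'],2),atz('wrist',x['at'],.164))
s=r.capture('side')[130:240,205:300]
o=np.zeros((450,800,3),np.uint8);o[:384,:512]=w;o[:333,512:]=cv2.resize(s,(288,333),interpolation=cv2.INTER_CUBIC)
cv2.imwrite('pics/w3.png',o[:,:,::-1])
E
python3 go.py .487 .222 .19
```

```text
pred knob top c [[262.16489   199.0573466]]
probe_knob [495. 330.] 0.81 [0.69063716 0.4283268  0.164     ]
probe_knob [259. 199.] 0.6 [0.57721998 0.22007333 0.164     ]
lock_pad [498. 279.] 0.59 [0.64068056 0.41777642 0.164     ]
lock_pad [266.  88.] 0.55 [0.49761218 0.2224791  0.164     ]
shift [0.301 0.02  0.151] turn [-0.0001 -0.0003 -0.0001] [0.5774 0.2185 0.2353] [0.5 0.3 0. ] 5.775
```

View pics/w3.png

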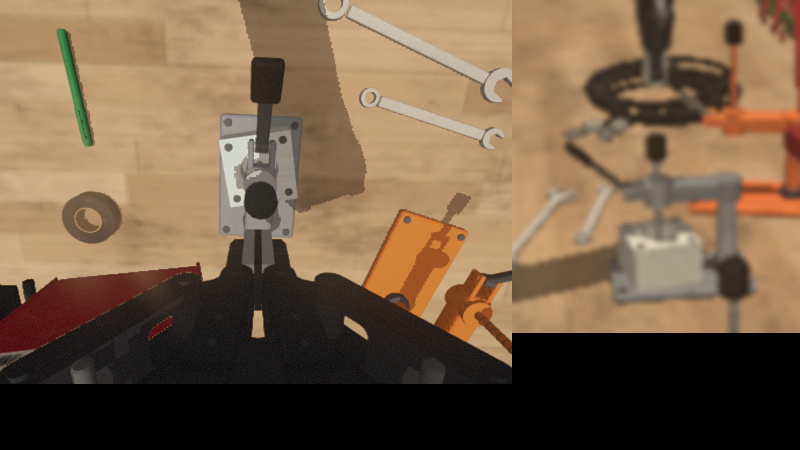

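The knob is down (260,200), with its top just above the collar in the side view. The lever is still up, pad at (267,80). I'll move over the pad and fold it.

{"fn": "servo_tool", "kwargs": {
  "deltas": [
    [0.2,0.012,0,0,0,0,-1],
    [0.3,0.012,0,0,0,0,-1],
    [0.3,0.012,0.1,0,0,0,-1],
    [0.3,0.012,0.15,0,0,0,-1],
    [0.3,0.012,0.18,0,0,0,-1],
    [0.305,0.012,0.21,0,0,0,-1],
    [0.31,0.012,0.24,0,0,0,-1],
    [0.315,0.012,0.27,0,0,0,-1],
    [0.32,0.012,0.3,0,0,0,-1],
    [0.325,0.012,0.33,0,0,0,-1],
    [0.325,0.012,0.35,0,0,0,-1],
    [0.325,0.012,0.36,0,0,0,-1]
  ]
}}

```text
time_s: 7.28
position: [0.4802, 0.2195, 0.1279]
tool_rot: [-0.0, -0.014, 1.0, -0.0]
wrist_force: [-0.1, 0.4, 1.7]
grip_width: -0.0004
finger_force: 0.5
```

{"fn": "servo_tool", "kwargs": {
  "deltas": [
    [0,0,0.006,0,0,0,-1],
    [0,0,0.012,0,0,0,-1],
    [0,0,0.016,0,0,0,-1],
    [0,0,0.02,0,0,0,-1]
  ]
}}

```text
time_s: 7.78
position: [0.4804, 0.2195, 0.1224]
tool_rot: [0.0, -0.014, 1.0, 0.0]
wrist_force: [-1.3, 0.1, 1.0]
grip_width: 0.0001
finger_force: 0.5
```

{"fn": "servo_tool", "kwargs": {
  "deltas": [
    [0,0,0.005,0,0,0,-1],
    [0,0,0.01,0,0,0,-1],
    [0,0,0.015,0,0,0,-1]
  ]
}}

```text
time_s: 8.15
position: [0.4805, 0.2197, 0.1197]
tool_rot: [0.0, -0.014, 1.0, 0.0]
wrist_force: [-9.1, -3.8, 28.7]
grip_width: -0.0001
finger_force: 14.8
```

The stop is reached (29 N at z 0.120). I'll hold, retract and check.

{"fn": "servo_tool", "kwargs": {
  "deltas": [
    [0,0,0,0,0,0,-1],
    [0,0,0,0,0,0,-1],
    [0,0,-0.1,0,0,0,-1],
    [0.05,0,-0.3,0,0,0,-1],
    [0.05,0,-0.5,0,0,0,-1],
    [0.05,0,-0.5,0,0,0,-1],
    [0.05,0,-0.5,0,0,0,-1]
  ]
}}

```text
time_s: 9.02
position: [0.4653, 0.219, 0.2677]
tool_rot: [0.0, -0.014, 1.0, 0.0]
wrist_force: [0.3, 0.6, -0.5]
grip_width: -0.0002
finger_force: 0.0
```

```bash
python3 - <<'E'
from h import *
w=r.capture('wrist')
s=r.capture('side')[130:240,205:300]
o=np.zeros((450,800,3),np.uint8);o[:384,:512]=w;o[:333,512:]=cv2.resize(s,(288,333),interpolation=cv2.INTER_CUBIC)
cv2.imwrite('pics/w4.png',o[:,:,::-1])
E
```

```text
(no output)
```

View pics/w4.png

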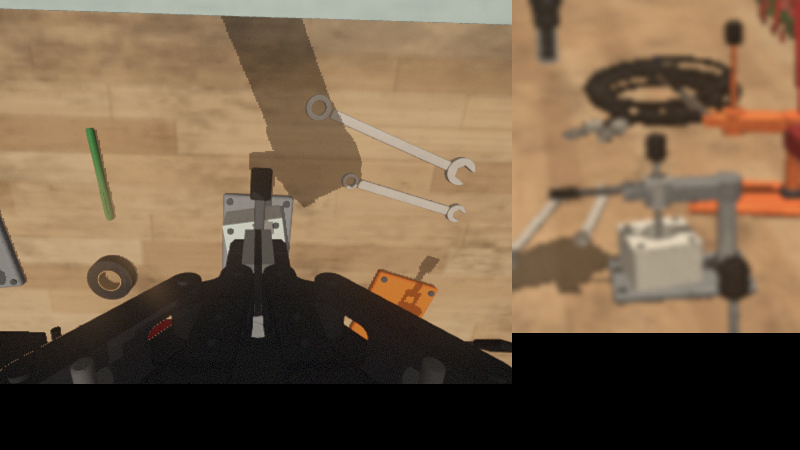

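The side view shows the lever level (570,192), the knob still down (656,147), the housing unmoved and the robot clear of everything.

```bash
python3 -c "
from rig import r
print(r.close_job())"
```

```text
the job is handed in; nothing more can be done
None
```

I pushed the probe to the bottom of the bore, then folded the lock lever level against its stop. The arm touched neither the housing nor the other gauge. I handed the job in at about 9 s, but no verdict came back.

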